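# Press the tub lid home and ease the lever back up

## Task

One of the two hand presses on the table holds a tub whose lid is only half on; the other press is empty. Push the loaded press's lever all the way down so that the lid is pressed home, then let the lever rise slowly under control until it is back at its rest: do not let its spring snap it up. Leave the empty press alone.

Things in the scene. Friction and masses are not known exactly. Their poses are not given: they have to be found in the camera images.
- press: Loaded hand press, fixed, level: grey base 270 x 120 x 14 mm, two grey cheeks 130 mm high, steel lever, a cream tub (100 mm wide) under it. Origin: on the table straight below the lever's hinge, which is 115 mm above it. x is level and points from the hinge along the lever to its grip; y is parallel to the hinge axis; z up. The empty press has the same shape.
- press_grip (a point): Centre of the flat top of the grip, a black paddle at the lever's free end (60 mm along, 38 across, 24 thick); 250 mm from the hinge along the lever, 12 mm above its centre line. At rest the lever slopes up 0.4 rad to the grip and this point is 223 mm above the table; fully down it is level, 127 mm above. Push it on top or pinch its upright sides.
- press_lever (a joint): Lever angle of the loaded press, rad: 0 at rest (raised against its upper stop), 0.4 fully down (level, lower stop). A spring drives it up all the time: about 5 N at the grip near rest, about 9 N fully down, about 3 N more while the lid is being pressed on. Let go, it flies up.
- tub_lid (a joint): How far the white lid (106 mm wide, 13 mm high, centred 130 mm from the hinge) has been pushed down onto the tub, m: 0 to 0.003 at the start (half on), 0.012 fully home; it stays where it is pushed. The lever's rubber foot meets it about 0.1 rad before the lever is fully down.
- spare_lever (a joint): Lever angle of the empty press, rad: 0 at rest, 0.4 fully down, sprung like the other one. That press has an empty steel nest plate under its lever and stands on the other side of the table's middle line.

How it is judged:
By the outcome, as a careful person would: the job done as asked, in the order asked, and still so for the second after the job is handed in, with the robot touching nothing.
It also fails if it takes over 38 s, if anything falls off the work surface, if the arm or the gripper's body presses on something with over 40 N, if the wrist force passes 120 N, or if a joint passes its speed limit or range.

## Robot

A 6-joint arm with a two-finger parallel gripper is mounted at the origin on the work surface. World frame = base frame: x ahead of the robot, y to its left, z up, the work surface at z = 0. Lengths are in m, angles in rad, forces in N, time in s.
With the tool pointing down it reaches from about 0.325 to 0.9 m from the base axis. Payload 6.1 kg.
Tool frame: the origin (TCP) lies midway between the tips of the shut fingers; the grasp point (between the pads) lies 19 mm behind it; z points along the fingers, y is the line along which they close (so a half turn about z gives the same grasp; the last joint's range is limited). The gripper opens to 87 mm and grips with 3 to 60 N. Pads are 19 mm wide; open, the fingers measure 117 mm over their backs; the gripper's body (75 mm by 190 mm) begins 51 mm behind the grasp point.
Start: joints at [-1.445, 0.22, 1.526, -0, 1.395, -0.126], TCP at [0.156, -0.605, 0.223] pointing down, gripper open.
Joint ranges: [-2.98, 2.98], [-0.91, 2.08], [0.09, 2.57], [-1.24, 4.39], [0.2, 2.65], [-2.68, 2.68]. Speed limits (rad/s): [2.57, 2.57, 3.01, 3.14, 3.14, 3.14].

## Interface

Orientations are given as a rotation vector (axis times angle).
In Python, from workcell import manip, effector, planner, vision, sign_off, read_clock, read_qpos, read_joint_velocities, read_joint_torque, read_tcp_pos, read_eef_rot, read_wrist_force, read_ft_torque, read_finger_gap, read_finger_force gives the robot as it stands. The module is installed in compiled form; this text tells all that it offers. Calls block until the motion is done:
- manip.move_to(position, orientation): joint-space move of the TCP to a pose.
- manip.movel(position, rot=None, rate=0.15, stop_force=None): straight line of the TCP; rot=None keeps the orientation; rate is the mean speed in m/s. With stop_force (N) it stops when the force on the tool has changed by that much, and returns True; else False.
- manip.set_joints(angles): joint-space move.
- effector.gripper_open() and effector.clamp(grip_force=None): open the fingers fully, or close them until they stop; grip_force is the grip in N (None keeps the last).
- manip.dwell(seconds).
- planner.ik(position, orientation): joint angles nearest the present ones, or None.
- vision.get_image(name): name is "side" or "top"; returns (picture, depth): 480x640x3 uint8, blue, green, red; 480x640 float32, m along the optical axis (not along the pixel's ray), 0 where there is no reading.
- vision.camera_params(name): a dict with "vertical_fov" (degrees; the focal length in pixels is half the picture's height over the tangent of half this angle, whatever the lens; pixels are square), "cx", "cy" (the principal point, pixels), "R" (3x3) and "t" (3): a world point X has camera coordinates R X + t. Camera axes: x right, y down, z forward; pixel columns grow to the right and rows downward; lengths in m; the calibration is good to about 2 mm. A picture is of the moment at which its call begins. camera_params takes no time and is no camera call.
A pose or a line that the arm cannot do raises manip.IKError and nothing moves.
- sign_off(): hands the job in; it is judged then, once.
Readings, each from a call of its own:
- read_clock(): time.
- read_qpos(): joint angles.
- read_joint_velocities(): joint speeds.
- read_joint_torque(): joint torques, N m.
- read_tcp_pos(): TCP position.
- read_eef_rot(): TCP orientation.
- read_wrist_force(): force on the tool from outside, world axes, zero at the start.
- read_ft_torque(): the same for the moment, N m.
- read_finger_gap(): opening from 0.0 (shut) to 1.0 (fully open).
- read_finger_force(): force on a finger pad.
Only numpy, scipy, OpenCV 4.12 (cv2) and the standard library are available. Lean on these libraries where they do the work, as an engineer would, in place of code of your own. Each camera call takes 0.05 s, during which the arm holds its last target. There are 200 camera calls.

## Working session

There is one attempt and no reset: what is moved stays moved. The work goes in short steps, each a Python script; the robot and the scene stay as the last script left them, time stands still between calls to the robot, and variables do not carry over. Pictures are saved under pics/ and viewed, at most 10 in all, crops included, and the job is handed in when it is done.

```bash
mkdir -p pics
python3 - <<'E'
from workcell import *
import cv2,numpy as np
for n in("side","top"):
    im,d=vision.get_image(n); cv2.imwrite(f"pics/{n}0.png",im); np.savez(f"{n}0.npz",im=im,d=d)
    p=vision.camera_params(n); print(n,p, (d>0).mean())
print(read_clock(),read_tcp_pos(),read_eef_rot())
E
```

```text
side {'vertical_fov': 56.28210619882956, 'cx': 313.29405832408116, 'cy': 235.9942817671887, 'R': array([[ 0.98754794, -0.15697633,  0.01036845],
       [-0.09812949, -0.66617127, -0.73931485],
       [ 0.1229621 ,  0.7290914 , -0.67328007]]), 't': array([-0.4531696 ,  0.16287325,  0.87585559])} 0.9959993489583333
top {'vertical_fov': 57.663253536376615, 'cx': 315.0871430366601, 'cy': 237.62812064638052, 'R': array([[ 0.0079159 , -0.99895273, -0.04506422],
       [-0.98856146, -0.00103007, -0.15081506],
       [ 0.15061069,  0.04574259, -0.98753432]]), 't': array([0.02612199, 0.5092527 , 0.83111117])} 0.996005859375
0.1 [ 0.15564558 -0.60472681  0.22153092] [-3.11497095e+00 -3.94277834e-01  2.54233819e-05]
```

View pics/side0.png

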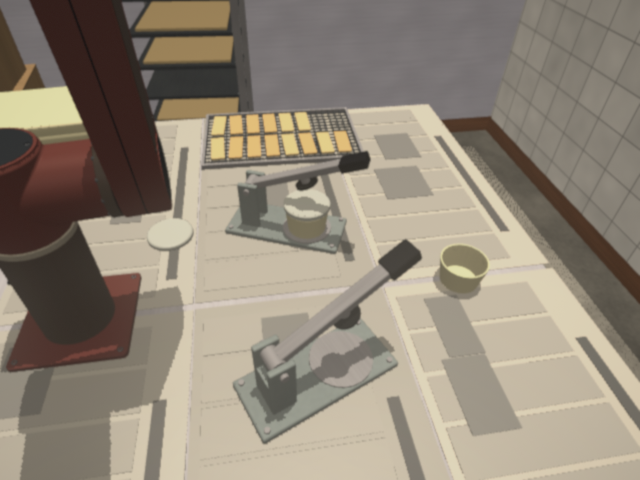

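View pics/top0.png

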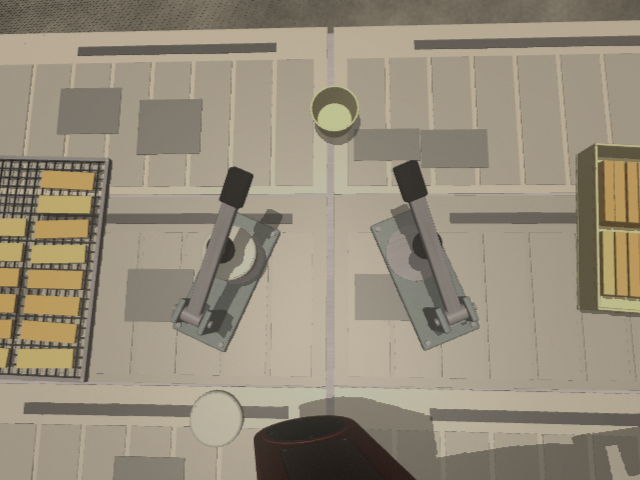

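The top view shows the loaded press on the left: grip at about (236,187), hinge near (195,320), with the lid visible under the lever. In the side view its grip is at (355,162). The empty press is the right one in the top view, with its grip at (410,182).

```bash
cat > h.py <<'E'
from workcell import vision
import numpy as np,cv2
def cam(n):
    p=vision.camera_params(n); return p,240/np.tan(np.radians(p["vertical_fov"]/2))
def pts(n,d,uv):
    p,f=cam(n); u,v=uv.T; z=d[v,u]
    c=np.c_[(u-p["cx"])/f*z,(v-p["cy"])/f*z,z]
    return ((c-p["t"])@p["R"])[z>0]
def ray(n,uv):
    p,f=cam(n); r=p["R"].T@np.array([(uv[0]-p["cx"])/f,(uv[1]-p["cy"])/f,1])
    return -p["R"].T@p["t"],r/np.linalg.norm(r)
def tri(a,b):
    (o,r),(q,s)=a,b; k=np.linalg.lstsq(np.c_[r,-s],q-o,rcond=None)[0]
    A,B=o+k[0]*r,q+k[1]*s; return (A+B)/2,np.linalg.norm(A-B)
def blob(im,roi,thr=60):
    m=np.zeros(im.shape[:2],np.uint8); x0,y0,x1,y1=roi
    m[y0:y1,x0:x1]=(im[y0:y1,x0:x1].max(2)<thr)*255
    c=max(cv2.findContours(m,cv2.RETR_EXTERNAL,cv2.CHAIN_APPROX_NONE)[0],key=cv2.contourArea)
    k=cv2.drawContours(np.zeros_like(m),[c],-1,255,-1); return k,c
E
python3 - <<'E'
from h import *
np.set_printoptions(precision=4,suppress=True)
R={"top":(205,155,260,215),"side":(335,145,375,180)}
P={};C={}
for n in R:
    z=np.load(n+"0.npz"); k,c=blob(z["im"],R[n]); print(n,cv2.boundingRect(c),cv2.minAreaRect(c))
    k2=cv2.erode(k,np.ones((3,3))); P[n]=pts(n,z["d"],np.argwhere(k2)[:,::-1])
    C[n]=ray(n,cv2.minAreaRect(c)[0])
    q=P[n]; print(len(q),q.min(0),np.median(q,0),q.max(0))
print("tri",tri(C["top"],C["side"]))
# lever + grip in top view: high points around press
z=np.load("top0.npz"); uv=np.argwhere(np.ones((480,640)))[:,::-1]
uv=uv[(uv[:,0]>165)&(uv[:,0]<290)&(uv[:,1]>155)&(uv[:,1]<355)]
q=pts("top",z["d"],uv)
h=q[q[:,2]>0.135]; print(len(h),h.min(0),h.max(0))
def line(h):
    m=h.mean(0); d=np.linalg.svd(h-m,full_matrices=False)[2][0]; d*=np.sign(d[0]); return m,d,np.arctan2(d[1],d[0]),np.arcsin(d[2])
print("lever",line(h[h[:,2]<0.195])); print("all",line(h))
b=q[(q[:,2]>0.008)&(q[:,2]<0.022)]; print("base",cv2.minAreaRect((b[:,:2]*1000).astype(np.float32)),len(b))
g=P["top"]; A=np.c_[g[:,:2]-np.median(g,0)[:2],np.ones(len(g))]; r=np.linalg.lstsq(A,g[:,2],rcond=None); print("plane",r[0],np.std(A@r[0]-g[:,2]),np.median(g,0))
print("griprect",cv2.minAreaRect((g[:,:2]*1000).astype(np.float32)))
E
```

```text
top (220, 167, 33, 42) ((235.4499969482422, 187.64999389648438), (24.66576385498047, 38.26355743408203), 18.434946060180664)
732 [0.5338 0.1233 0.2115] [0.5628 0.1481 0.2248] [0.5902 0.1741 0.2375]
side (339, 153, 30, 19) ((353.4230651855469, 161.61537170410156), (15.493172645568848, 30.397998809814453), 78.69007110595703)
332 [0.5344 0.123  0.2026] [0.5601 0.1377 0.2221] [0.5861 0.1636 0.2358]
tri (array([0.5641, 0.1512, 0.2138]), np.float64(0.001685474987577831))
2921 [0.3713 0.1219 0.135 ] [0.598  0.2428 0.2375]
lever (array([0.4483, 0.1972, 0.1634]), array([ 0.8494, -0.4075,  0.3352]), np.float64(-0.4473239628555902), np.float64(0.34182321110590935))
all (array([0.4947, 0.1776, 0.1877]), array([ 0.8342, -0.3646,  0.4138]), np.float64(-0.41207205108381695), np.float64(0.42659659890453183))
base ((472.4747314453125, 220.38302612304688), (405.87103271484375, 243.03814697265625), 4.286542892456055) 3631
plane [ 0.3943 -0.1228  0.2249] 0.001639603568842208 [0.5628 0.1481 0.2248]
griprect ((562.550537109375, 148.89846801757812), (34.627227783203125, 52.62891387939453), 66.67942810058594)
```

The two views agree. The grip top is at about (0.5626, 0.149, 0.224), the yaw is about -0.407 rad, and the height and slope match the text. Next I'll approach with the fingers shut, square to the paddle, and touch it.

```bash
cat > g.py <<'E'
import numpy as np
from scipy.spatial.transform import Rotation as Ro
from workcell import *
YAW=-0.407; G=np.array([0.5626,0.149]); X=np.array([np.cos(YAW),np.sin(YAW),0]); Y=np.array([-X[1],X[0],0]); Z=np.array([0,0,1.])
H=np.r_[G,0]-X*(0.25*np.cos(.4)-0.012*np.sin(.4))+Z*0.115
def pose(th,off=0.,sgn=1):          # lever angle th (0 rest .. 0.4 down), off = lift along paddle normal
    a=0.4-th; l=X*np.cos(a)+Z*np.sin(a); n=-X*np.sin(a)+Z*np.cos(a)
    y=sgn*Y; R=np.c_[np.cross(y,-n),y,-n]
    return H+.25*l+(.012+off)*n, Ro.from_matrix(R).as_rotvec()
def theta():                        # lever angle implied by TCP
    v=read_tcp_pos()-H; return .4-(np.arctan2(v[2],v@X)-np.arctan2(.012,.25))
E
python3 - <<'E'
from g import *
np.set_printoptions(precision=3,suppress=True)
c={s:[planner.ik(*pose(t,o,s)) for t,o in((0,.08),(0,0),(.4,0))] for s in(1,-1)}
for s in c: print(s,c[s])
s=min((s for s in c if all(q is not None for q in c[s])),key=lambda s:abs(c[s][0][5]-read_qpos()[5]))
open("sgn","w").write(str(s)); print(s)
effector.clamp(10)
manip.movel(read_tcp_pos()+[0,0,.12],rate=.2)
manip.move_to(*pose(0,.08,s)); print(read_clock(),read_tcp_pos(),read_wrist_force())
print(manip.movel(pose(0,.015,s)[0],rate=.1),read_clock(),read_wrist_force())
print(manip.movel(pose(0,-.012,s)[0],rate=.02,stop_force=2.5),read_clock(),read_tcp_pos(),pose(0)[0],read_wrist_force(),theta())
im,_=vision.get_image("top"); import cv2; cv2.imwrite("pics/t1.png",im)
im,_=vision.get_image("side"); cv2.imwrite("pics/s1.png",im[60:300,150:470])
E
```

```text
1 [array([ 0.31 , -0.205,  1.865, -0.28 ,  1.186, -0.787]), array([ 0.267, -0.101,  1.913, -0.288,  1.029, -0.785]), array([ 0.103,  0.249,  1.679, -0.   ,  1.214, -1.061])]
-1 [array([ 0.31 , -0.205,  1.865, -0.28 ,  1.186,  2.354]), array([ 0.267, -0.101,  1.913, -0.288,  1.029,  2.356]), array([ 0.103,  0.249,  1.679, -0.   ,  1.214,  2.081])]
1
5.375 [0.534 0.161 0.297] [-0.082  0.149 -0.732]
False 6.175 [ 1.195 -0.237  0.428]
True 6.95 [0.562 0.149 0.224] [0.563 0.149 0.223] [-0.378 -0.038  4.686] -0.004332430717919555
```

View pics/s1.png

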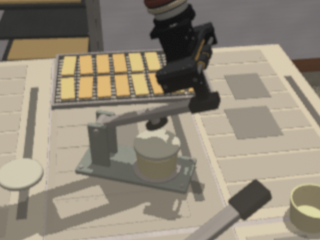

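The crop shows the shut fingertips resting on the paddle of the loaded press, at about (203,100). Contact came exactly at the predicted point. Now I'll push down along the arc to the lower stop.

Run:
```python
from g import *
np.set_printoptions(precision=3,suppress=True)
for t in(.1,.2,.3):
    manip.movel(*pose(t),rate=.04); print(t,theta(),read_clock(),read_wrist_force())
p,r=pose(.4,-.006)
print(manip.movel(p,r,rate=.025,stop_force=22),theta(),read_clock(),read_tcp_pos(),pose(.4)[0],read_wrist_force())
import cv2
im,_=vision.get_image("side"); cv2.imwrite("pics/s2.png",cv2.resize(im[100:280,200:440],None,fx=3,fy=3))
```

```text
0.1 0.09950943263141776 7.85 [-2.996  0.234  4.498]
0.2 0.1989561698321223 8.625 [-3.502 -0.258  5.626]
0.3 0.29851156587499394 9.4 [-3.305 -0.623  8.101]
True 0.3982201287878776 10.4333 [0.585 0.139 0.127] [0.585 0.139 0.127] [-3.537 -0.8    8.529]
```

View pics/s2.png

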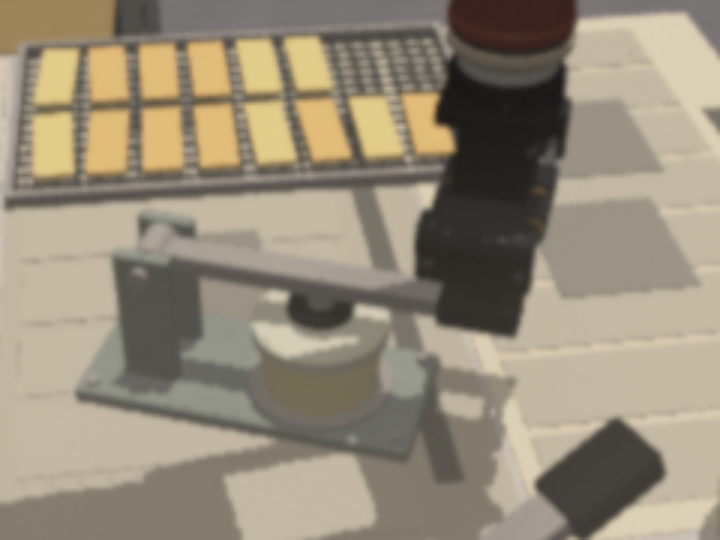

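The lever is level, the foot sits on the lid, and the 22 N rise was the lower stop. I'll press once more to confirm, then let the lever rise slowly along the arc.

Run:
```python
from g import *
np.set_printoptions(precision=3,suppress=True)
p,r=pose(.4,-.004)
print(manip.movel(p,r,rate=.015,stop_force=18),theta(),read_clock(),read_wrist_force())
manip.dwell(.2); print(read_wrist_force(),theta())
for t in(.32,.24,.16,.08,.02):
    manip.movel(*pose(t),rate=.016); print(t,theta(),read_clock(),read_wrist_force())
manip.movel(*pose(0,.004),rate=.01); print(read_clock(),read_wrist_force(),theta())
manip.movel(pose(0,.02)[0],rate=.04); print(read_clock(),read_wrist_force())
manip.movel(pose(0,.10)[0],rate=.12); print(read_clock())
import cv2
im,d=vision.get_image("side"); np.savez("side3.npz",im=im,d=d); a=cv2.resize(im[100:280,200:440],None,fx=3,fy=3); cv2.imwrite("pics/s3.png",a)
```

```text
True 0.39821120023036577 10.725 [-3.929 -0.309  7.942]
[-2.549 -0.934  8.521] 0.3984954591133738
0.32 0.31756106216437663 12.3667 [-3.223 -0.811  6.781]
0.24 0.23781473777092968 13.7667 [-4.078 -0.189  6.007]
0.16 0.15815826872822283 15.1667 [-2.579 -0.6    5.817]
0.08 0.07944195781449781 16.5667 [-3.271 -0.923  5.047]
0.02 0.020365922188045227 17.6583 [-2.469 -1.077  4.15 ]
18.7083 [ 1.049 -0.465 -0.654] -0.015053226198015635
19.2583 [-0.526 -0.298 -0.346]
20.075
```

View pics/s3.png

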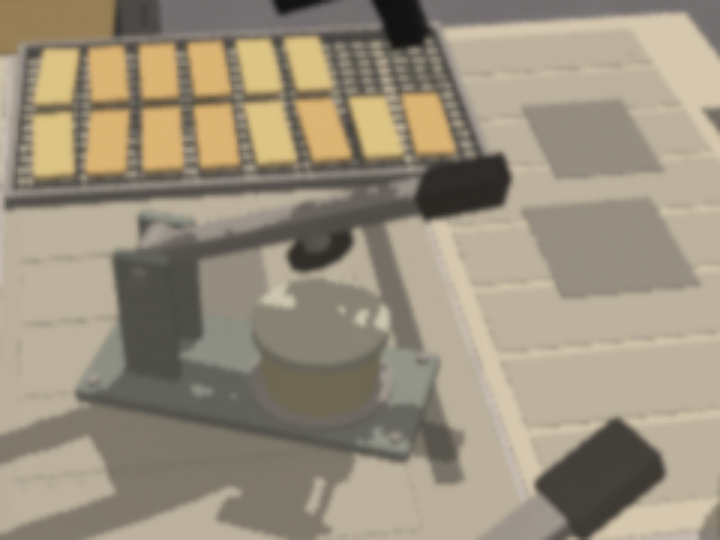

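The lever is back up at its rest, with its grip at about (465,185) in the crop, and the lid sits low on the tub. Before handing in, I'll compare the lid height and grip height with the first picture.

Run:
```python
from h import *
uv=np.argwhere(np.ones((480,640)))[:,::-1]; uv=uv[(uv[:,0]>275)&(uv[:,0]<340)&(uv[:,1]>175)&(uv[:,1]<245)]
X=np.array([np.cos(.407),-np.sin(.407)]); L=np.array([.5626,.149])-X*.2256+X*.13
for f in("side0","side3"):
    z=np.load(f+".npz"); q=pts("side",z["d"],uv); m=(np.hypot(*(q[:,:2]-L).T)<.048)&(q[:,2]<.11)&(q[:,2]>.05)
    print(f,"lid z",np.median(q[m,2]),np.percentile(q[m,2],[75,90]),m.sum())
    k,c=blob(z["im"],(335,145,375,180)); print(cv2.minAreaRect(c))
```

```text
side0 lid z 0.09083448970472743 [0.09189057 0.09258309] 1242
((353.4230651855469, 161.61537170410156), (15.493172645568848, 30.397998809814453), 78.69007110595703)
side3 lid z 0.08081133358429267 [0.08174325 0.0825327 ] 1110
((353.3513488769531, 161.60809326171875), (16.111099243164062, 30.4138126373291), 80.53767395019531)
```

```bash
python3 -c "
from workcell import *
print(read_clock(),read_wrist_force()); print(sign_off())"
```

```text
20.125 [-0.46083001 -0.21576327 -0.24776451]
the job is handed in; nothing more can be done
None
```

The job is handed in at 20.1 s: the loaded press's lever went down to its lower stop, the lid dropped 10 mm (consistent with fully home), the lever was let up slowly to its rest, and the arm did not go near the empty press.

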